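# Dispense one spacer disc and nudge it onto the pad

### The job

Press the red plunger of the disc dispenser all the way down once and let it come back up, so that one orange disc is ejected into the channel in front. Then push that disc sideways along the channel with the fingertips until it sits on the blue pad at the channel's free end. Do not lift any disc, do not dispense a second one, and leave the disc parked at the other end and the things lying round the dispenser where they are.

Things in the scene. Friction and masses are not known exactly. Their poses are not given: they have to be found in the camera images.
- dispenser: fixed grey and aluminium disc dispenser; origin on the worktop (z = 0) under the magazine's axis, -x side to the robot, y along the channel. All discs lie on its 8 mm thick base. Magazine: square aluminium tube, outside x, y -25.5 to 25.5 mm, top at z 58 mm, holds three stacked discs, open at its bottom front. Plunger housing behind it: x 58 to 102, y -25 to 25 mm, top at z 65 mm
- channel (a point): middle of the channel in front of the magazine (dispenser x -52, y 0, z 8 mm, on the deck); an ejected disc lies within some mm of it. The channel is 43 mm wide between rails whose tops are 6 mm above the deck; it runs along the dispenser's y to end stops with inner faces 137 mm either side, 14 mm above the deck. Its ends, 115 mm either side, hold the blue pad and the parked disc
- plunger (a joint): travel of the red plunger, m: 0 up, 0.027 fully down. A spring returns it: about 3 N at the top, 9 N at the bottom, a few newtons more while it moves a disc. It drives a slide under the magazine that advances twice as far (54 mm) and pushes out the lowest disc; on the way back up the slide lets the next disc drop down
- plunger_top (a point): centre of the top face of the plunger's round red cap (32 mm diameter, 12 mm thick). At x = +80 mm, y = 0 of the dispenser; 106 mm above the worktop when up, 79 mm when fully down
- disc_0: orange plastic spacer disc, 40 mm diameter, 18 mm thick, about 40 g, lying flat; origin at the centre of its underside, z up through its axis; lowest in the magazine, the one that is ejected (8 mm above the worktop, and stays at that height in the channel)
- disc_1: orange plastic spacer disc, 40 mm diameter, 18 mm thick, about 40 g, lying flat; origin at the centre of its underside, z up through its axis; second in the magazine; must stay in the magazine
- disc_2: orange plastic spacer disc, 40 mm diameter, 18 mm thick, about 40 g, lying flat; origin at the centre of its underside, z up through its axis; third (top) in the magazine; must stay in the magazine
- parked_disc: orange plastic spacer disc, 40 mm diameter, 18 mm thick, about 40 g, lying flat; origin at the centre of its underside, z up through its axis; already parked in one end of the channel; leave it
- blue_pad: thin blue square, 41 mm, flat on the deck at the free end of the channel; origin at its centre, 8 mm above the worktop. It varies which end it marks. A disc pushed against the end stop is 2 mm past its centre
- flat_cell: round bolted stainless test cell, 68 mm diameter, 29 mm high, loose bystander; origin at the centre of its underside
- battery: blue and white battery pack with red leads, 34x115x22 mm, loose bystander; origin at the centre of its underside
- block: milled aluminium block, 35x50x31 mm, loose bystander; origin at the centre of its underside

How it is judged:
By the outcome, as a careful person would: the job done as asked, in the order asked, and still so for the second after the job is handed in, with the robot touching nothing.
It also fails if it takes over 45 s, if anything falls off the work surface, if the arm or the gripper's body presses on something with over 40 N, if the wrist force passes 120 N, or if a joint passes its speed limit or range.

### The arm

A 6-joint arm with a two-finger parallel gripper is mounted at the origin on the work surface; the furniture and walls round the work are solid. World frame = base frame: x ahead of the robot, y to its left, z up, the work surface at z = 0. Lengths are in m, angles in rad, forces in N, time in s.
With the tool pointing down it reaches from about 0.3 to 0.775 m from the base axis. Payload 14.6 kg.
Tool frame: the origin (TCP) lies between the finger pads; the fingertips stand ctrl.tip_extent ahead of it and the grasp point (between the pads) lies 3 mm ahead of it (ctrl.tip_extent is the distance from the TCP to the fingertips, in m); z points along the fingers, y is the line along which they close (so a half turn about z gives the same grasp; the last joint's range is limited). The gripper opens to 94 mm and grips with 3 to 60 N. Pads are 16 mm wide; open, the fingers measure 119 mm over their backs; the gripper's body (75 mm by 177 mm) begins 78 mm behind the grasp point.
Start: joints at [-1.334, 0.3, 1.521, -0, 1.321, -0.067], TCP at [0.165, -0.525, 0.227] pointing down, gripper open.
Joint ranges: [-3.03, 3.03], [-0.79, 2.21], [0.23, 2.52], [-1.04, 4.18], [0, 3.07], [-2.55, 2.55]. Speed limits (rad/s): [2.22, 2.22, 2.57, 3.14, 3.14, 3.14].

### API

Orientations are given as [roll, pitch, yaw] about the fixed x, y, z axes, in that order (R = Rz(yaw) Ry(pitch) Rx(roll)).
In Python, from station import ctrl, imaging, hand_in gives the robot as it stands (ctrl), with the cameras (imaging) and the job as plain functions.
- The arm moves only by the shell command python3 shift.py 'ROWS' [OPENING] [FORCE]. ROWS is a JSON list of rows, 1 to 10 of them, each of 6 numbers: dx, dy, dz in shares of 0.5 m (1.0 is 0.5 m), then a rotation vector rx, ry, rz in normalised numbers (1 is 180 degrees); each row shifts and turns the commanded pose from where the row before left it, along the tool's axes as they then stand; what a row does not reach is not made up. A row lasts 1/10 s, in which the tool goes at most 0.05 m and 0.15 rad, less where a joint would pass 70% of its speed; a pose out of reach is approached as far as the arm can. OPENING is the finger opening in m, set as the command begins (- or left out keeps the last). The fingers move at their own pace and stop on an object; FORCE is the grip in N (left out, the last holds). Time passes only in rows, so rows that do not move let the fingers close. It prints the time, the measured TCP pose, the force, the opening and the grip force at its end. Input that does not fit is refused with a message, and nothing moves.
- ctrl.get_obs(): the state, without advancing time (a new reading comes with each control period).
- imaging.camera(name): name is "scene" or "top"; returns a dict with "pixels" (384x512x3 uint8, blue, green, red), "fx", "fy", "cx", "cy" (pixels), "k1" (the pictures are not rectified: a ray, as slopes to the right and down, at radius r is drawn at 1 + k1 r^2 times it, then the intrinsics apply), "extrinsics" (4x4, takes a point from camera to world coordinates). Camera axes: x right, y up, looking along -z (the intrinsics and any distortion apply to the point x, -y, -z); pixel columns grow to the right and rows downward; lengths in m; the calibration is good to about 2 mm. A picture is of the moment at which its call begins. There is no depth.
- hand_in(): hands the job in; it is judged then, once.
The state is a dict: "time_s": time; "qpos": joint angles; "joint_vel": joint speeds; "tau": joint torques, N m; "ee_pos": TCP position; "eef_rot": TCP orientation; "force": force on the tool from outside, world axes, zero at the start; "moment": the same for the moment, N m; "grip_width": finger opening in m; "grip_force": force on a finger pad.
Only numpy, scipy, OpenCV 4.12 (cv2) and the standard library are available. Lean on these libraries where they do the work, as an engineer would, in place of code of your own. Each camera call takes 0.05 s, during which the arm holds its last target. There are 200 camera calls.

## Working session

There is one attempt and no reset: what is moved stays moved. The work goes in short steps, Python scripts to look and compute and a shell command to move; the robot and the scene stay as the last step left them, time stands still between calls to the robot, and variables do not carry over. Pictures are saved under pics/ and viewed, at most 10 in all, crops included, and the job is handed in when it is done.

```bash
ls; mkdir -p pics; python3 - <<'E'
from station import ctrl, imaging, hand_in
import cv2
print(ctrl.tip_extent, ctrl.get_obs())
for n in("scene","top"):
    c=imaging.camera(n); cv2.imwrite(f"pics/{n}0.png",c["pixels"]); print({k:v for k,v in c.items() if k!="pixels"})
E
```

```text
pics
shift.py
station.py
0.022 {'time_s': 0.0, 'qpos': array([-1.33358961e+00,  3.00481664e-01,  1.52158440e+00, -1.51070593e-05,
        1.32071825e+00, -6.65857632e-02]), 'joint_vel': array([-0.00121787,  0.00077816,  0.0020336 ,  0.00046451,  0.00090977,
       -0.00031368]), 'tau': array([-1.64290061e-03, -5.31811845e+01, -3.52738380e+01,  7.07996939e-02,
        2.44465994e-02, -1.35130986e-04]), 'ee_pos': array([ 0.16447143, -0.52457705,  0.22687913]), 'eef_rot': array([-3.14040267e+00, -6.46883044e-05,  3.03796187e-01]), 'force': array([ 0.36755478,  0.36293841, -0.26687313]), 'moment': array([-0.0622801 ,  0.01283204, -0.02437383]), 'grip_force': 0.0, 'grip_width': 0.09397521234966992}
{'fx': 429.94392013389756, 'fy': 429.94392013389756, 'cx': 252.13287540893572, 'cy': 181.28676282485114, 'k1': -0.164949266227568, 'extrinsics': array([[ 0.7436796 ,  0.43616356, -0.50665768,  0.11575487],
       [-0.66820401,  0.50883534, -0.54276145, -0.60165651],
       [ 0.02107256,  0.74219131,  0.6698567 ,  0.70089332],
       [ 0.        ,  0.        ,  0.        ,  1.        ]])}
{'fx': 494.5361368408309, 'fy': 494.5361368408309, 'cx': 258.1071000539184, 'cy': 188.04970479094627, 'k1': -0.16036750796115318, 'extrinsics': array([[-0.01270858,  0.9837385 , -0.1791565 ,  0.38893108],
       [-0.99965933, -0.00841473,  0.02470663, -0.13001535],
       [ 0.02279731,  0.17940945,  0.98351031,  1.0908278 ],
       [ 0.        ,  0.        ,  0.        ,  1.        ]])}
```

View pics/scene0.png

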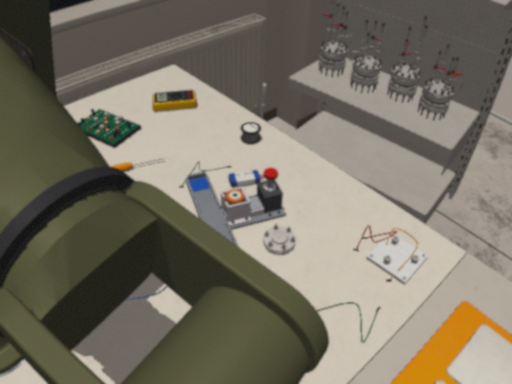

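View pics/top0.png

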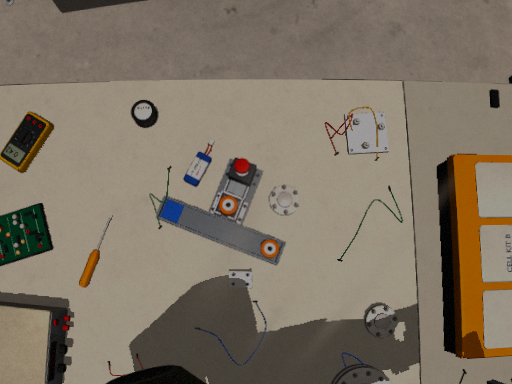

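The top view shows the red cap at (241,166), magazine at (229,205), blue pad at (172,210) and parked disc at (270,248). The bystanders are the cell (284,199), battery (198,168) and block (240,277). The scene view shows the red cap at (270,174) and pad at (200,183). Next I'll measure these.

```bash
cat > h.py <<'E'
import numpy as np, cv2
from station import ctrl, imaging, hand_in
def ray(c,u,v):
    K=np.array([[c["fx"],0,c["cx"]],[0,c["fy"],c["cy"]],[0,0,1]])
    x,y=cv2.undistortPoints(np.array([[[u,v]]],float),K,np.array([c["k1"],0,0,0]))[0,0]
    E=c["extrinsics"]; d=E[:3,:3]@[x,-y,-1]; return E[:3,3],d/np.linalg.norm(d)
def onz(c,u,v,z):
    o,d=ray(c,u,v); return o+d*(z-o[2])/d[2]
def tri(c1,p1,c2,p2):
    o1,d1=ray(c1,*p1); o2,d2=ray(c2,*p2)
    t=np.linalg.lstsq(np.c_[d1,-d2],o2-o1,rcond=None)[0]
    a,b=o1+d1*t[0],o2+d2*t[1]; return (a+b)/2,np.linalg.norm(a-b)
R={"red":((0,150,90),(6,255,255)),"blue":((105,150,60),(125,255,255)),"orange":((7,120,120),(18,255,255))}
def blobs(c,col,box,amin=25):
    u0,v0,u1,v1=box; hsv=cv2.cvtColor(c["pixels"],cv2.COLOR_BGR2HSV)[v0:v1,u0:u1]
    m=cv2.inRange(hsv,*R[col])
    cs=cv2.findContours(m,cv2.RETR_EXTERNAL,cv2.CHAIN_APPROX_NONE)[0]
    out=[]
    for k in cs:
        if cv2.contourArea(k)<amin: continue
        f=np.zeros_like(m); cv2.drawContours(f,[k],-1,255,-1); M=cv2.moments(f,True)
        x,y,w,h=cv2.boundingRect(k)
        out.append((M["m10"]/M["m00"]+u0,M["m01"]/M["m00"]+v0,M["m00"],x+u0,y+v0,w,h))
    return sorted(out,key=lambda b:-b[2])
E
python3 - <<'E'
from h import *
np.set_printoptions(precision=4,suppress=True)
t=imaging.camera("top"); s=imaging.camera("scene")
tb={k:blobs(t,k,(150,140,300,275)) for k in R}; sb={k:blobs(s,k,(180,160,300,240),15) for k in R}
for k in R: print(k,np.array(tb[k]).round(1),"\n",np.array(sb[k]).round(1))
cat=[]
for c,b in((t,(150,140,300,275)),(s,(180,160,300,240))):
    u0,v0,u1,v1=b; cat.append(cv2.resize(c["pixels"][v0:v1,u0:u1],None,fx=5 if c is t else 4,fy=4 if c is s else 5,interpolation=cv2.INTER_CUBIC))
cv2.imwrite("pics/t1.png",cat[0]);cv2.imwrite("pics/s1.png",cat[1])
E
```

```text
red [[241.8 165.4 172.  235.  158.   15.   15. ]] 
 [[270.4 173.3 103.  265.  169.   12.   10. ]]
blue [[171.7 210.6 343.  161.  199.   23.   24. ]
 [190.5 179.8  86.  184.  175.   15.   11. ]
 [203.5 156.5  71.  197.  152.   14.   10. ]] 
 [[198.9 183.8 171.  190.  178.   19.   13. ]
 [232.2 179.3  34.  230.  175.    5.   10. ]]
orange [[227.9 204.5 259.  219.  196.   19.   18. ]
 [269.5 248.2 252.  261.  240.   18.   18. ]] 
 [[234.4 197.1  96.  226.  190.   18.   13. ]]
```

View pics/t1.png

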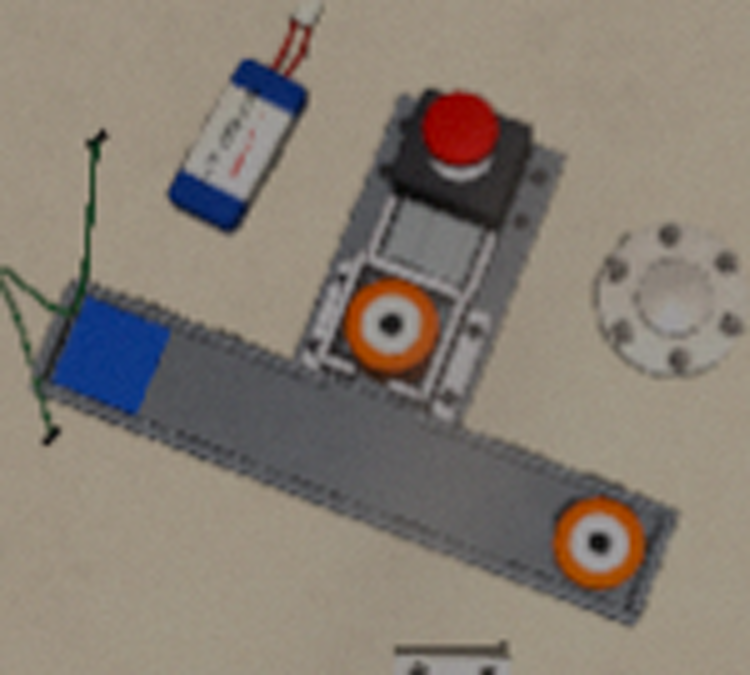

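View pics/s1.png

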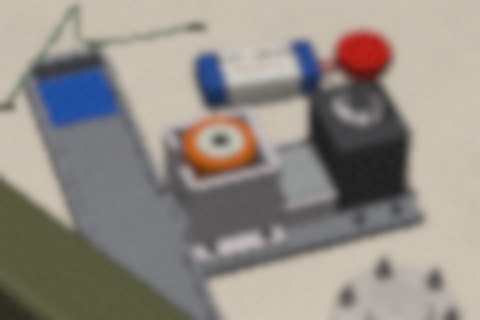

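The crops confirm the masks: red cap on the dark housing, blue pad at the left (+y) end of the channel, parked disc at the right end, disc in the magazine. Now the pose.

```bash
python3 - <<'E'
from h import *
np.set_printoptions(precision=4,suppress=True)
t=imaging.camera("top"); s=imaging.camera("scene")
cap=tri(t,(241.8,165.0),s,(270.4,172.8)); pad=tri(t,(171.7,210.6),s,(198.9,183.8)); dt=tri(t,(227.9,204.5),s,(234.4,197.1))
print("tri cap,pad,topdisc",cap,pad,dt)
P={"cap":(onz(t,241.8,165.0,.104),(80,0)),"pad":(onz(t,171.7,210.6,.008),(-52,115)),"park":(onz(t,269.5,248.2,.026),None),"mag":(onz(t,227.9,204.5,.062),(0,0))}
for k in P: print(k,P[k][0])
print("scene cap",onz(s,270.4,172.8,.104),"pad",onz(s,198.9,183.8,.008))
a=P["pad"][0]-P["park"][0]; print("len",np.linalg.norm(a[:2]))
yaw=np.arctan2(-a[0],a[1]); b=P["cap"][0]-P["mag"][0]; print("yaw",yaw,np.arctan2(b[1],b[0]))
A=[];B=[]
for w,l in P.values():
    if l: A.append(np.array(l)/1e3);B.append(w[:2])
A=np.array(A);B=np.array(B);Ac=A-A.mean(0);Bc=B-B.mean(0)
th=np.arctan2((Ac[:,0]*Bc[:,1]-Ac[:,1]*Bc[:,0]).sum(),(Ac*Bc).sum()); Rm=np.array([[np.cos(th),-np.sin(th)],[np.sin(th),np.cos(th)]])
o=B.mean(0)-Rm@A.mean(0); print("fit",th,o,"res",B-(A@Rm.T+o))
for n,l in(("cap",(.08,0)),("chan",(-.052,0)),("pad",(-.052,.115)),("mag",(0,0))): print(n,Rm@l+o)
print("cell",onz(t,284,199,.02),"bat",onz(t,198,168,.02),"block",onz(t,240,275,.03))
print(ctrl.get_obs()["time_s"])
E
```

```text
tri cap,pad,topdisc (array([ 0.617 , -0.1217,  0.1018]), np.float64(0.0010428884682827867)) (array([0.5367, 0.0344, 0.0094]), np.float64(0.000564028598263163)) (array([ 0.5423, -0.0913,  0.0546]), np.float64(0.0014481225138588039))
cap [ 0.6169 -0.122   0.104 ]
pad [0.5371 0.0345 0.008 ]
park [ 0.4514 -0.1796  0.026 ]
mag [ 0.5418 -0.0919  0.062 ]
scene cap [ 0.6146 -0.1233  0.104 ] pad [0.5373 0.0359 0.008 ]
len 0.23060846802792084
yaw -0.3811452304228274 -0.38114149580461304
fit -0.38425245701534755 [ 0.5422 -0.0919] res [[ 0.0005 -0.0002]
 [-0.      0.0002]
 [-0.0005 -0.0001]]
cap [ 0.6164 -0.1219]
chan [ 0.494  -0.0724]
pad [0.5371 0.0342]
mag [ 0.5422 -0.0919]
cell [ 0.5591 -0.2135  0.02  ] bat [ 0.6303 -0.0242  0.02  ] block [ 0.3949 -0.1158  0.03  ]
0.3
```

The fit is consistent to 0.5 mm: yaw −0.383, cap (0.6165, −0.122), pad (0.537, 0.034). The triangulated heights match the text too. Next: close the gripper, align the tool with the dispenser and move above the cap.

The rows are not in the units I measure in: shifts go in shares of 0.5 m and turns go in shares of 180 degrees. I convert before sending: -0.04 m / 0.5 = -0.08, 0.02 m / 0.5 = 0.04, 0.1373 rad / 3.1416 = 0.0437.

```bash
python3 shift.py '[[0,0,0,0,0,0.0437],[0,0,0,0,0,0.0437],[0,0,0,0,0,0.0437],[0,0,0,0,0,0.0437],[0,0,0,0,0,0.0437],[0.04,-0.08,0,0,0,0],[0.04,-0.08,0,0,0,0],[0.04,-0.08,0,0,0,0],[0.04,-0.08,0,0,0,0],[0.04,-0.08,0,0,0,0]]' 0 20
python3 shift.py '[[0.04,-0.08,0,0,0,0],[0.04,-0.08,0,0,0,0],[0.04,-0.08,0,0,0,0],[0.04,-0.08,0,0,0,0],[0.04,-0.08,0,0,0,0],[0.04,-0.08,0,0,0,0],[0.04,-0.08,0,0,0,0],[0.02,-0.08,0,0,0,0],[0,0,0,0,0,0],[0,0,0,0,0,0]]'
cat >> h.py <<'E'
def todo(x,y,ztip,yaw=-0.3825):
    from scipy.spatial.transform import Rotation as Q
    o=ctrl.get_obs(); Rt=Q.from_euler("xyz",o["eef_rot"]); G=Q.from_euler("xyz",[np.pi,0,yaw])
    print("shift",(Rt.inv().apply(np.array([x,y,ztip+ctrl.tip_extent])-o["ee_pos"])).round(4),"rot",(Rt.inv()*G).as_rotvec().round(4),"F",o["force"].round(1),"t",o["time_s"])
E
python3 -c "from h import *;todo(.6165,-.122,.116)"
```

```text
time_s: 1.3
ee_pos: [0.333, -0.3753, 0.2276]
eef_rot: [3.141, -0.0, -0.383]
force: [0.4, -0.7, -0.0]
grip_width: 0.0178
grip_force: 0.0
time_s: 2.3
ee_pos: [0.5907, -0.1353, 0.227]
eef_rot: [3.141, 0.001, -0.381]
force: [-0.5, -0.8, -0.1]
grip_width: 0.0007
grip_force: 0.0
shift [ 0.0191 -0.022   0.089 ] rot [0.0002 0.0008 0.0013] F [-0.5 -0.8 -0.1] t 2.3
```

Converted, 0.03 m / 0.5 = 0.06, 0.029 m / 0.5 = 0.058.

```bash
python3 shift.py '[[0.0382,-0.044,0,0,0,0],[0,0,0.06,0,0,0],[0,0,0.06,0,0,0],[0,0,0.058,0,0,0],[0,0,0,0,0,0],[0,0,0,0,0,0]]'
python3 -c "from h import *;todo(.6165,-.122,.079)"
```

```text
time_s: 2.9
ee_pos: [0.6164, -0.1235, 0.1395]
eef_rot: [3.142, -0.0, -0.384]
force: [-0.2, 0.7, -0.3]
grip_width: 0.0006
grip_force: 0.0
shift [-0.0005 -0.0015  0.0385] rot [ 0.0001 -0.0003 -0.0014] F [-0.2  0.7 -0.3] t 2.9
```

Converted, 0.006 m / 0.5 = 0.012, 0.005 m / 0.5 = 0.01.

```bash
python3 shift.py '[[0,-0.002,0.012,0,0,0],[0,0,0.01,0,0,0],[0,0,0.01,0,0,0],[0,0,0.01,0,0,0],[0,0,0.01,0,0,0],[0,0,0.01,0,0,0],[0,0,0.008,0,0,0],[0,0,0.006,0,0,0],[0,0,0,0,0,0],[0,0,0,0,0,0]]'
python3 -c "from h import *;todo(.6165,-.122,.079)"
```

```text
time_s: 3.9
ee_pos: [0.6174, -0.1219, 0.1016]
eef_rot: [-3.142, -0.002, -0.383]
force: [-1.5, -0.2, 7.4]
grip_width: 0.0009
grip_force: 4.1
shift [-0.0008  0.0005  0.0006] rot [-0.     -0.002  -0.0001] F [-1.5 -0.2  7.4] t 3.9
```

Only 7.4 N so far, so it isn't bottomed yet. I'll press further in 1 mm steps.

Converted, 0.001 m / 0.5 = 0.002.

```bash
for i in 1; do python3 shift.py '[[0,0,0.002,0,0,0],[0,0,0.002,0,0,0],[0,0,0,0,0,0]]'; done
python3 shift.py '[[0,0,0.002,0,0,0],[0,0,0.002,0,0,0],[0,0,0,0,0,0]]'
```

```text
time_s: 4.2
ee_pos: [0.6175, -0.1219, 0.1011]
eef_rot: [-3.142, -0.003, -0.383]
force: [-8.5, 0.8, 20.5]
grip_width: 0.0002
grip_force: 10.6
time_s: 4.5
ee_pos: [0.6177, -0.1219, 0.101]
eef_rot: [-3.141, -0.004, -0.383]
force: [-16.2, 3.3, 37.3]
grip_width: 0.0003
grip_force: 18.7
```

The force climbs to 37 N with the tip stopped at z 0.079, so the plunger has bottomed. Now I'll release straight up and look.

Converted, -0.04 m / 0.5 = -0.08, -0.03 m / 0.5 = -0.06.

```bash
python3 shift.py '[[0,0,-0.012,0,0,0],[0,0,-0.016,0,0,0],[0,0,-0.02,0,0,0],[0,0,-0.02,0,0,0],[0,0,-0.04,0,0,0],[0,0,-0.06,0,0,0],[-0.06,0,-0.06,0,0,0],[-0.08,0.08,0,0,0,0],[-0.08,0.08,0,0,0,0],[0,0,0,0,0,0]]'
python3 - <<'E'
from h import *
np.set_printoptions(precision=4,suppress=True)
t=imaging.camera("top"); s=imaging.camera("scene")
for k in("red","orange"): print(k,np.array(blobs(t,k,(150,140,300,275),10)).round(1),np.array(blobs(s,k,(180,160,300,240),15)).round(1))
cv2.imwrite("pics/t2.png",cv2.resize(t["pixels"][140:275,150:300],None,fx=4,fy=4))
E
```

```text
time_s: 5.5
ee_pos: [0.493, -0.1505, 0.2105]
eef_rot: [3.141, 0.002, -0.385]
force: [0.5, 0.5, -0.1]
grip_width: 0.0004
grip_force: 0.0
red [] [[272.6 172.2  54.  268.  169.    9.    9. ]]
orange [[269.2 242.3  60.  262.  239.   15.    8. ]] []
```

View pics/t2.png

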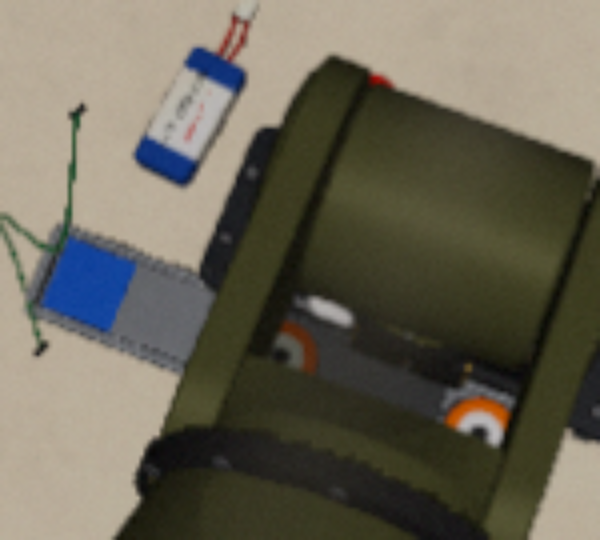

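The view is mostly covered by the arm, but a disc shows in the channel at about full-image (222,227). I'll move aside for a clear look.

```bash
python3 shift.py '[[0,0.09,0,0,0,0],[0,0.09,0,0,0,0],[0,0.09,0,0,0,0],[0,0.09,0,0,0,0],[0,0.09,0,0,0,0],[0,0,0,0,0,0]]'
python3 - <<'E'
from h import *
np.set_printoptions(precision=4,suppress=True)
t=imaging.camera("top"); s=imaging.camera("scene")
for k in("red","orange"): print(k,np.array(blobs(t,k,(150,140,300,275),10)).round(1),np.array(blobs(s,k,(180,160,300,240),15)).round(1))
for b in blobs(t,"orange",(150,140,300,275),10): print(onz(t,b[0],b[1],.026),onz(t,b[0],b[1],.044))
r=blobs(t,"red",(150,140,300,275)); q=blobs(s,"red",(180,160,300,240))
if r and q: print(tri(t,r[0][:2],s,q[0][:2]))
cv2.imwrite("pics/t3.png",cv2.resize(t["pixels"][140:275,150:300],None,fx=4,fy=4))
todo(.494-.052*.3732,-.0724-.052*.9277,.06)
E
```

```text
time_s: 6.2
ee_pos: [0.4122, -0.362, 0.21]
eef_rot: [3.141, 0.0, -0.386]
force: [-0.0, 0.4, 0.1]
grip_width: 0.0003
grip_force: 0.0
red [[241.5 165.4 182.  234.  158.   16.   15. ]] []
orange [[228.2 205.5 270.  219.  197.   19.   18. ]
 [219.7 228.7 266.  211.  220.   18.   19. ]
 [269.3 248.  263.  260.  239.   19.   19. ]] [[212.4 213.2 207.  204.  207.   18.   14. ]
 [234.6 197.6  48.  226.  195.   18.    9. ]]
[ 0.5448 -0.0912  0.026 ] [ 0.5422 -0.0918  0.044 ]
[ 0.4945 -0.0728  0.026 ] [ 0.4927 -0.0738  0.044 ]
[ 0.4518 -0.1792  0.026 ] [ 0.4507 -0.1783  0.044 ]
shift [-0.0325 -0.2435  0.1282] rot [-0.0006  0.0007 -0.0011] F [-0.3  0.4  0. ] t 6.3
```

View pics/t3.png

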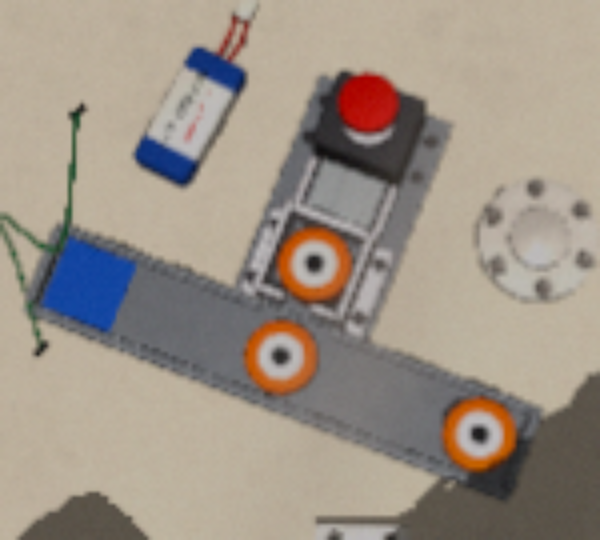

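One disc is ejected to (0.4945, −0.0728), pixel (220,229). The plunger is back up and the stack has dropped by one. I'll move over the channel between the ejected and parked discs, then descend.

Converted, -0.0487 m / 0.5 = -0.0974, 0.044 m / 0.5 = 0.088, -0.001 rad / 3.1416 = -0.0003.

```bash
python3 shift.py '[[-0.013,-0.0974,0,0,0,0],[-0.013,-0.0974,0,0,0,0],[-0.013,-0.0974,0,0,0,0],[-0.013,-0.0974,0,0,0,0],[-0.013,-0.0974,0,0,0,-0.0003],[0,0,0.08,0,0,0],[0,0,0.088,0,0,0],[0,0,0.088,0,0,0],[0,0,0,0,0,0],[0,0,0,0,0,0]]'
python3 -c "from h import *;todo(.494-.052*.3732,-.0724-.052*.9277,.013)"
```

```text
time_s: 7.3
ee_pos: [0.4745, -0.1194, 0.0834]
eef_rot: [-3.142, 0.0, -0.38]
force: [-0.2, -0.1, 0.7]
grip_width: 0.0005
grip_force: 0.0
shift [0.0005 0.0011 0.0484] rot [-0.0001  0.0004  0.0022] F [-0.2 -0.1  0.7] t 7.3
```

Converted, 0.02 m / 0.5 = 0.04, 0.0085 m / 0.5 = 0.017, 0.002 rad / 3.1416 = 0.0006.

```bash
python3 shift.py '[[0.001,0.002,0.04,0,0,0.0006],[0,0,0.04,0,0,0],[0,0,0.017,0,0,0],[0,0,0,0,0,0]]'
python3 shift.py '[[0,-0.016,0,0,0,0],[0,-0.02,0,0,0,0],[0,-0.024,0,0,0,0],[0,-0.028,0,0,0,0],[0,-0.028,0,0,0,0],[0,-0.028,0,0,0,0],[0,-0.028,0,0,0,0],[0,-0.024,0,0,0,0],[0,-0.016,0,0,0,0],[0,0,0,0,0,0]]'
python3 - <<'E'
from h import *
todo(.494+.0825*.3732,-.0724+.0825*.9277,.013)
s=imaging.camera("scene")
print([(b[:3],onz(s,b[0],b[1],.02)) for b in blobs(s,"orange",(170,160,300,240),15)])
cv2.imwrite("pics/s4.png",cv2.resize(s["pixels"][150:260,160:310],None,fx=5,fy=5))
E
```

```text
time_s: 7.7
ee_pos: [0.4746, -0.1213, 0.035]
eef_rot: [-3.142, -0.001, -0.383]
force: [0.8, -0.2, 0.6]
grip_width: 0.0005
grip_force: 0.0
time_s: 8.7
ee_pos: [0.5139, -0.0222, 0.0339]
eef_rot: [-3.141, -0.0, -0.383]
force: [-1.2, -0.0, 0.6]
grip_width: 0.0004
grip_force: 0.0
shift [ 0.0002 -0.0285 -0.0011] rot [-0.0001 -0.     -0.0001] F [-1.2 -0.   0.6] t 8.7
[]
```

View pics/s4.png

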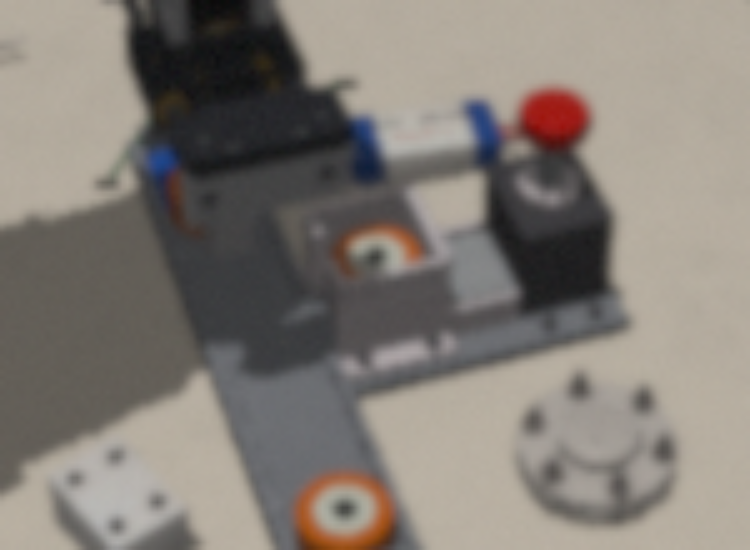

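The disc's edge shows ahead of the fingers at crop (175,190), and the plunger is up. I'll push the rest of the way slowly, then back off and check.

Converted, -0.007 m / 0.5 = -0.014, -0.006 m / 0.5 = -0.012.

```bash
python3 shift.py '[[0,-0.014,0,0,0,0],[0,-0.014,0,0,0,0],[0,-0.012,0,0,0,0],[0,-0.008,0,0,0,0],[0,-0.006,0,0,0,0],[0,0,0,0,0,0]]'
python3 shift.py '[[0,0.02,0,0,0,0],[0,0.03,0,0,0,0],[0,0,-0.08,0,0,0],[0,0,-0.09,0,0,0],[0,0.04,-0.09,0,0,0],[0,0.09,-0.04,0,0,0],[0,0.09,0,0,0,0],[0,0.09,0,0,0,0],[0,0.09,0,0,0,0],[0,0.09,0,0,0,0]]'
python3 shift.py '[[0,0.09,0,0,0,0],[0,0.09,0,0,0,0],[0,0.09,0,0,0,0],[0,0,0,0,0,0]]'
python3 - <<'E'
from h import *
np.set_printoptions(precision=4,suppress=True)
t=imaging.camera("top")
for b in blobs(t,"orange",(150,140,300,275),10): 
    p=onz(t,b[0],b[1],.026); d=p[:2]-[.5422,-.0919]; print(p,"disp frame",d@[.9277,-.3732],d@[.3732,.9277])
print(blobs(t,"red",(150,140,300,275))[0])
cv2.imwrite("pics/t5.png",cv2.resize(t["pixels"][140:290,150:310],None,fx=4,fy=4))
E
```

```text
time_s: 9.35
ee_pos: [0.5238, 0.0023, 0.0339]
eef_rot: [-3.142, -0.0, -0.383]
force: [0.0, -0.2, 0.5]
grip_width: 0.0007
grip_force: 0.0
time_s: 10.35
ee_pos: [0.4207, -0.2508, 0.1841]
eef_rot: [3.141, -0.0, -0.385]
force: [0.9, 0.4, 0.2]
grip_width: -0.0
grip_force: 0.0
time_s: 10.75
ee_pos: [0.3688, -0.3779, 0.1836]
eef_rot: [3.141, 0.0, -0.389]
force: [-0.3, 1.0, 0.8]
grip_width: 0.0002
grip_force: 0.0
[ 0.4513 -0.1794  0.026 ] disp frame -0.0516853225615094 -0.11510189275199413
[ 0.5448 -0.0914  0.026 ] disp frame 0.002258136405487325 0.0014666847179024612
[0.5364 0.0331 0.026 ] disp frame -0.05205360796287289 0.11377177591721804
(241.56497175141243, 165.36723163841808, 177.0, 234, 158, 16, 15)
```

View pics/t5.png

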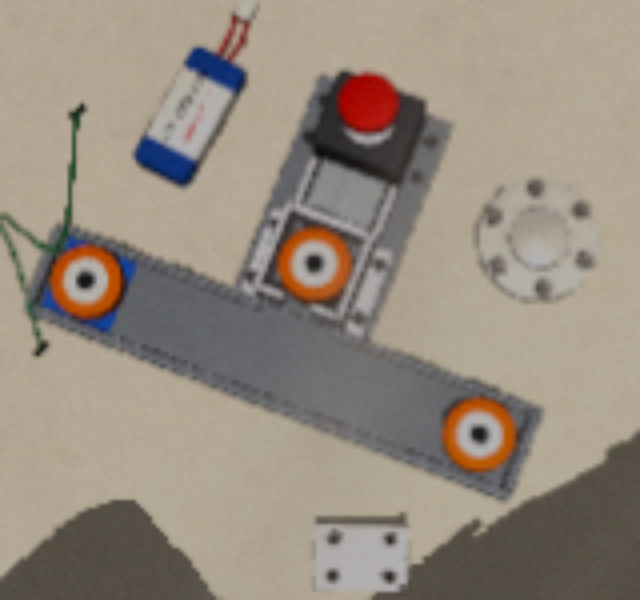

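The disc sits centred on the pad at y = 113.8 mm, about 1 mm from the pad's centre. The parked disc and bystanders haven't moved, the plunger is up and the arm is clear, so I'm handing in.

```bash
python3 -c "from station import ctrl, imaging, hand_in;print(hand_in())"
```

```text
the job is handed in; nothing more can be done
None
```

The job is handed in: one disc was dispensed and pushed onto the blue pad, about 1 mm from its centre by camera; the plunger is back up, and the parked disc and bystanders are where they were.

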